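# Fit the contact wheel and its axle in the bearing stand

### The job

Take the larger of the two rubber-tyred wheels from its wooden rack and set it down gently, without dropping it, in the cradle between the two bearing blocks of the stand. Then slide the axle from its wooden rest nose first through one bearing, the wheel and the other bearing, until its collar sits fully home against the bearing block. Leave the smaller wheel and the other things on the bench where they are.

Things in the scene. Friction and masses are not known exactly. Their poses are not given: they have to be found in the camera images.
- stand: Grey steel bearing stand fixed to the bench, place and yaw vary. Origin under its base (130 x 200 x 12 mm), y along the bearing axis. Two upright dark steel blocks, 56 mm wide, 22 mm thick, 110 mm tall, inner faces at y = +-55, outer faces at y = +-77 mm, each with a 14 mm through bore 85 mm above the table. Symmetric: the axle may enter from either end; the +y end has free space (things there under 50 mm tall).
- bearing_mid (a point): Point on the bearing axis half way between the blocks, 85 mm above the table; axes as the stand (y along the bearing axis, z up). Below it is an open aluminium V cradle (45-degree plates) in which the larger wheel rests with its bore on the axis, within about 1 mm. Cradle cheeks, tops 68 mm above the table, leave y = -18 to +18 mm for the 26 mm wide wheel.
- wheel: The larger wheel: aluminium hub, black rubber tyre, 72 mm diameter, 26 mm wide, 16 mm bore, 0.15 to 0.23 kg. Origin at the centre of the bore; y is its axle axis (level, either way round). It stands upright in one of two identical low wooden V racks, centre about 46 mm above the table, upper half free; its flat sides can be pinched from above, over the bore.
- small_wheel: The smaller wheel, to be left alone: same make, 54 mm diameter, 26 mm wide, 16 mm bore. Origin at the centre of the bore, y along its axle axis. It stands in the other wooden rack, centre about 33 mm above the table.
- axle: Steel axle 236 mm long, 0.19 to 0.27 kg, lying level on its rest, axis 45 mm above the table. Origin on its axis, y from nose to grip. Along y in mm: tapered nose (12 down to 5 dia.) -83 to -97; rod 12 dia. -83 to +77; collar 28 dia. +77 to +85; plain grip 20 dia. +85 to +139. Centre of mass near y = +33. Home when the origin meets bearing_mid.
- rest: Fixed wooden rest that carries the axle: board 50 x 170 x 8 mm with two V posts at its y = -65 and +58 mm, nothing over 50 mm tall. Origin under it, y along the axle, which lies up to 6 mm either way along y. Fixed equipment up to 200 mm tall stands well outside the work area (beyond x = 0.78 m, left of y = 0.48 m, right of y = -0.48 m).
- glue_bottle: White plastic bottle with cap, 56 mm diameter, 150 mm tall; origin under its centre. Bystander.
- finish_jar: Amber glass jar with steel lid, 64 mm diameter, 90 mm tall; origin under its centre. Bystander.
- wax_tin: Flat round aluminium tin, 72 mm diameter, 28 mm tall; origin under its centre. Bystander.
- turning_blank: Dark wooden block, 45 (x) x 130 (y) x 40 (z) mm; origin under its centre. Bystander.
- mallet: Hammer lying along its x, head to +x, under 50 mm high. Bystander.
- brush: Brush lying along its x, under 50 mm high. Bystander.

How it is judged:
By the outcome, as a careful person would: the job done as asked, in the order asked, and still so for the second after the job is handed in, with the robot touching nothing.
It also fails if it takes over 69 s, if anything falls off the work surface, if the arm or the gripper's body presses on something with over 40 N, if the wrist force passes 120 N, or if a joint passes its speed limit or range.

### The arm

A 7-joint arm with a two-finger parallel gripper is mounted at the origin on the work surface. World frame = base frame: x ahead of the robot, y to its left, z up, the work surface at z = 0. Lengths are in m, angles in rad, forces in N, time in s.
With the tool pointing down it reaches from about 0.35 to 0.775 m from the base axis. Payload 3.1 kg.
Tool frame: the origin (TCP) lies at the centre of the arm's flange, where the gripper is bolted on; the fingertips stand 173 mm ahead of it and the grasp point (between the pads) lies 155 mm ahead of it (r.pinch_z is the distance from the TCP to the grasp point, in m); z points along the fingers, x is the direction in which the jaws open and shut, and the axes are right-handed (so a half turn about z gives the same grasp; the last joint's range is limited). The gripper opens to 85 mm and grips with 20 to 120 N. Pads are 22 mm wide; open, the fingers measure 114 mm over their backs; the gripper's body (76 mm by 85 mm) begins 54 mm behind the grasp point. The pads swing forward as they close: fully open they stand 13 mm farther back than shut.
Start: joints at [1.109, 0.311, 0.014, 1.512, -0.004, 1.319, -0.027], TCP at [0.224, -0.502, 0.405] pointing down, gripper open.
Joint ranges: [-2.7, 2.7], [-0.3, 1.91], [-1.27, 1.3], [0.12, 2.57], [-1.44, 4.58], [0.2, 2.03], [-3.05, 3.05]. Speed limits (rad/s): [2.79, 2.79, 3.14, 3.14, 3.14, 3.14, 3.14].

### API

Orientations are given as a unit quaternion [w, x, y, z].
In Python, from cell import r, read_camera gives the robot as it stands. The module is installed in compiled form; this text tells all that it offers.
- The arm moves only by the shell command python3 -m creep 'ROWS' [OPENING]. ROWS is JSON, a list of rows, each a list of 4 numbers: the shift along the tool's x, y, z in cm, then the turn about the tool's z in rad. In form: [[dx, dy, dz, turn], ...]. A call has 1 to 12 rows; each row shifts and turns the pose as measured when the row begins, along the tool's axes as they then stand; what a row does not reach is not made up. A row lasts 1/8 s, in which the tool goes at most 62.5 mm and 10.7 degrees, less where a joint would pass 70% of its speed; a pose out of reach is approached as far as the arm can. A call is refused whole if a number of a shift passes 6.25 or a number of a turn 0.188, either way. A call with a gripper value outside its range is refused whole. OPENING is the opening, from -1 (shut) to 1 (fully open), set as the call begins (- or left out, the last holds). The fingers move at their own pace and stop on an object; the grip force is fixed at half the most. Time passes only in rows, so rows that do not move let the fingers close. It gives the time, the measured TCP pose, the force and the opening at its end, in the units of the state.
- r.get_obs(): the state, without advancing time (a new reading comes with each control period).
- read_camera(name): name is "scene" or "side" or "wrist"; returns a dict with "img" (384x512x3 uint8, red, green, blue), "K" (3x3 intrinsics, pixels), "rvec" (rotation vector, rad) and "tvec" (3), from world to camera coordinates, as OpenCV has them. Camera axes: x right, y down, z forward; pixel columns grow to the right and rows downward; lengths in m; the calibration is good to about 2 mm. A picture is of the moment at which its call begins. There is no depth.
- r.sign_off(): hands the job in, once; it reports no verdict.
The state is a dict: "clock": time; "joints": joint angles; "dq": joint speeds; "tau": joint torques, N m; "ee_pos": TCP position; "orientation": TCP orientation; "wrist_force": force on the tool from outside, world axes, zero at the start; "ft_torque": the same for the moment, N m; "finger_gap": finger opening in m.
Only numpy, scipy, OpenCV 4.12 (cv2) and the standard library are available. Lean on these libraries where they do the work, as an engineer would, in place of code of your own. Each camera call takes 0.05 s, during which the arm holds its last target. There are 200 camera calls.

## Working session

There is one attempt and no reset: what is moved stays moved. The work goes in short steps, Python scripts to look and compute and a shell command to move; the robot and the scene stay as the last step left them, time stands still between calls to the robot, and variables do not carry over. Pictures are saved under pics/ and viewed, about 8 in all and at most 12, crops included, and the job is handed in when it is done.

```bash
mkdir -p pics
cat > h.py <<'E'
import numpy as np, cv2
from cell import r, read_camera
from scipy.spatial.transform import Rotation as R
def cam(n):
    c=read_camera(n); c['R']=cv2.Rodrigues(np.array(c['rvec'],float))[0]; c['t']=np.array(c['tvec'],float).ravel(); c['K']=np.array(c['K'],float); return c
def save(c,name): cv2.imwrite('pics/'+name,c['img'][:,:,::-1])
def ray(c,u,v):
    d=c['R'].T@np.linalg.inv(c['K'])@np.array([u,v,1.]); return -c['R'].T@c['t'],d
def at(c,u,v,z):
    o,d=ray(c,u,v); return o+d*(z-o[2])/d[2]
def proj(c,p):
    q=c['K']@(c['R']@np.array(p,float)+c['t']); return q[:2]/q[2]
def pose():
    o=r.get_obs(); q=o['orientation']; return np.array(o['ee_pos']),R.from_quat([q[1],q[2],q[3],q[0]]).as_matrix(),o
E
python3 - <<'E'
from h import *
import pickle
d={}
for n in ['scene','side']:
    c=cam(n); d[n]=c; print(n,-c['R'].T@c['t'],c['K'][0,0])
pickle.dump(d,open('first.pkl','wb'))
cv2.imwrite('pics/a_scene.png',cv2.resize(d['scene']['img'][:,:,::-1],(800,600)))
cv2.imwrite('pics/a_side.png',cv2.resize(d['side']['img'][:,:,::-1],(800,600)))
p,M,o=pose(); print(p,M,o)
E
```

```text
scene [1.22299049 0.0469259  0.96411443] 365.92787376621436
side [0.03431604 0.5593335  0.96257802] 435.63003319806666
[ 0.22409553 -0.50197268  0.40374836] [[ 4.07692399e-01 -9.13118852e-01 -9.32983182e-04]
 [-9.13116983e-01 -4.07693454e-01  1.85006738e-03]
 [-2.06970254e-03  9.76643803e-05 -9.99997853e-01]] {'clock': 0.1, 'joints': array([ 1.10927478,  0.31163598,  0.01398067,  1.5128627 , -0.00438556,
        1.31919647, -0.02718702]), 'dq': array([ 0.00083317, -0.00156736, -0.00022697, -0.00324272, -0.00155041,
       -0.00150904,  0.00050014]), 'tau': array([ 1.38490443e-03, -3.80851865e+01,  1.46820084e-01, -2.31241983e+01,
        1.22491238e-02,  8.04944459e-03, -5.50651961e-06]), 'ee_pos': array([ 0.22409553, -0.50197268,  0.40374836]), 'orientation': array([-5.22197990e-04,  8.38955259e-01, -5.44199412e-01, -8.94769324e-04]), 'wrist_force': array([0.30791559, 0.22248389, 0.08157353]), 'ft_torque': array([ 0.00911761, -0.00172021,  0.01838057]), 'finger_gap': 0.08523893719018025}
```

```bash
ls .
```

```text
first.pkl
h.py
pics
```

View pics/a_scene.png

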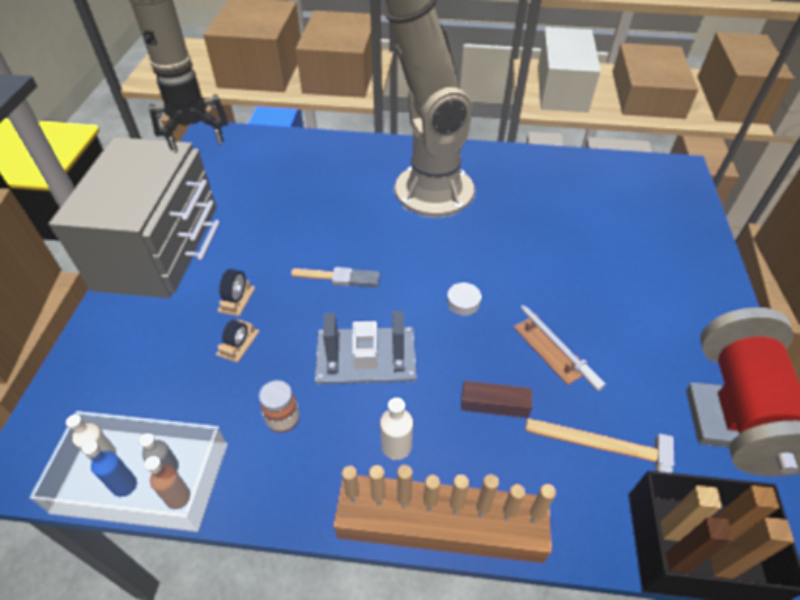

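View pics/a_side.png

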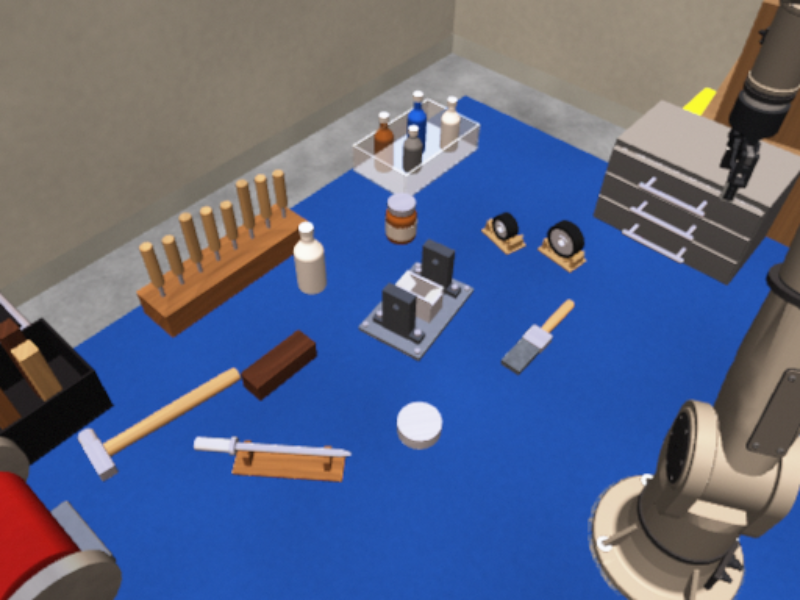

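The pictures show the large wheel at scene (235,287) and side (566,240), and the small one at scene (237,335). The stand is at scene (365,350), with its axis close to image-horizontal. The axle is at scene (523,310) to (600,385), with its grip toward +x/+y. Next: coarse positions.

Run:
```python
from h import *
import pickle
d=pickle.load(open('first.pkl','rb')); s,e=d['scene'],d['side']; k=512/800
def tri(a,b):
    o1,d1=ray(s,*(np.array(a)*k)); o2,d2=ray(e,*(np.array(b)*k))
    t=np.linalg.lstsq(np.c_[d1,-d2],o2-o1,rcond=None)[0]; p=o1+d1*t[0];q=o2+d2*t[1]
    return np.round((p+q)/2,3),np.round(np.linalg.norm(p-q),4)
print('wheel',tri((238,287),(564,239)))
print('small',tri((240,335),(506,226)))
print('nose',tri((523,308),(350,453)),'grip',tri((602,385),(195,444)))
for n,p,z in [('noseS',(523,308),.045),('gripS',(602,385),.045),('collarS',(578,363),.045)]: print(n,at(s,p[0]*k,p[1]*k,z).round(3))
for n,p in [('nose',(350,453)),('grip',(195,444)),('collar',(235,446))]: print('side',n,at(e,p[0]*k,p[1]*k,.045).round(3))
# stand base corners z=.012
print([at(s,u*k,v*k,.012).round(3) for u,v in [(320,328),(411,324),(415,380),(317,382)]])
print([at(e,u*k,v*k,.012).round(3) for u,v in [(361,323),(420,354),(472,289)]])
for n,p,z in [('glue',(396,450),0),('jar',(280,425),0),('tin',(464,297),.028)]: print(n,at(s,p[0]*k,p[1]*k,z).round(3))
print('blank',[at(s,u*k,v*k,.04).round(3) for u,v in [(463,383),(531,389),(529,414),(461,408)]])
def crop(c,x0,y0,w,h): return cv2.resize(c['img'][y0:y0+h,x0:x0+w,::-1],(400,300),interpolation=cv2.INTER_CUBIC)
I=np.vstack([np.hstack([crop(s,125,160,80,60),crop(e,295,125,100,75)]),np.hstack([crop(s,190,190,100,75),crop(e,220,145,100,75)])])
cv2.imwrite('pics/b.png',I)
```

```text
wheel (array([ 0.435, -0.394,  0.046]), np.float64(0.0087))
small (array([ 0.55 , -0.36 ,  0.031]), np.float64(0.0121))
nose (array([0.42 , 0.219, 0.041]), np.float64(0.005)) grip (array([0.601, 0.365, 0.046]), np.float64(0.0003))
noseS [0.425 0.221 0.045]
gripS [0.6   0.365 0.045]
collarS [0.554 0.324 0.045]
side nose [0.417 0.219 0.045]
side grip [0.601 0.365 0.045]
side collar [0.554 0.327 0.045]
[array([ 0.503, -0.201,  0.012]), array([ 0.469, -0.011,  0.012]), array([0.609, 0.011, 0.012]), array([ 0.636, -0.179,  0.012])]
[array([0.601, 0.005, 0.012]), array([ 0.476, -0.014,  0.012]), array([ 0.503, -0.198,  0.012])]
glue [ 0.755 -0.009  0.   ]
jar [ 0.73  -0.232  0.   ]
tin [0.394 0.097 0.028]
blank [array([0.623, 0.104, 0.04 ]), array([0.621, 0.232, 0.04 ]), array([0.676, 0.227, 0.04 ]), array([0.678, 0.103, 0.04 ])]
```

View pics/b.png

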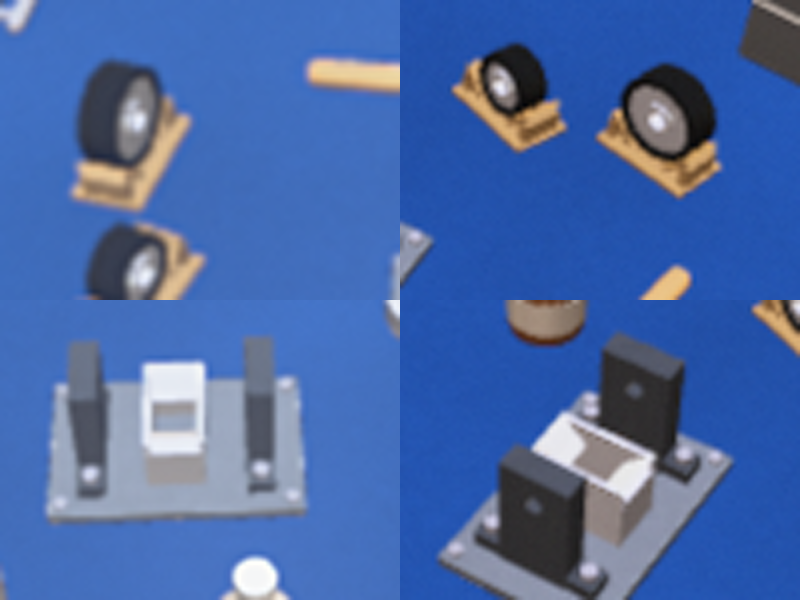

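Run:
```python
from h import *
import pickle
d=pickle.load(open('first.pkl','rb')); s,e=d['scene'],d['side']
f=lambda u,v,z:at(e,220+(u-400)/4,145+(v-300)/4,z)
for L in [[(500,467),(520,446),(583,473),(562,500)],[(602,356),(618,334),(684,363),(668,388)]]:
    P=np.array([f(*a,.11) for a in L]); print(P.round(4).tolist(),P.mean(0).round(4))
g=lambda u,v,z:at(e,295+(u-400)/4,125+v/4,z)
print('rack',[g(*a,.006).round(4) for a in [(597,140),(682,196),(720,165)]])
print('hubface ray at z46',g(657,119,.046))
h=lambda u,v,z:at(s,125+u/5,160+v/5,z)
print('scene rack',[h(*a,.006).round(4) for a in [(72,197),(138,210),(190,118)]], 'hub',h(136,118,.046))
```

```text
[[0.5626, -0.0123, 0.11], [0.5657, -0.0354, 0.11], [0.5186, -0.0454, 0.11], [0.5131, -0.0181, 0.11]] [ 0.54   -0.0278  0.11  ]
[[0.5813, -0.1386, 0.11], [0.5875, -0.1635, 0.11], [0.5343, -0.1722, 0.11], [0.527, -0.1453, 0.11]] [ 0.5575 -0.1549  0.11  ]
rack [array([ 0.4733, -0.3782,  0.006 ]), array([ 0.3903, -0.3707,  0.006 ]), array([ 0.3865, -0.4199,  0.006 ])]
hubface ray at z46 [ 0.43390563 -0.38959452  0.046     ]
scene rack [array([ 0.4795, -0.4314,  0.006 ]), array([ 0.4853, -0.3837,  0.006 ]), array([ 0.3997, -0.3717,  0.006 ])] hub [ 0.43834359 -0.39027722  0.046     ]
```

```bash
python3 -m creep '[[-0.1,-5.8,0,0],[-0.1,-5.8,0,0],[-0.1,-5.8,0,0],[-0.1,-5.8,0,0],[0,0,0,0.174],[0,0,0,0.174],[0,0,0,0.174],[0,0,0,0]]' 1
python3 - <<'E'
from h import *
p,M,o=pose(); print(p.round(4),M.round(3).tolist(),o['clock'])
c=cam('wrist'); o_,d=ray(c,256,192); print(o_,d,c['K'][0,0], (M.T@(o_-p)).round(3),(M.T@d).round(3))
for q in [(.435,-.402,.046),(.55,-.37,.033)]: print(proj(c,q))
save(c,'w1.png')
E
```

```text
clock: 1.1
ee_pos: [0.4398, -0.4008, 0.3969]
orientation: [-0.0, -0.664, 0.748, 0.006]
wrist_force: [0.7, -0.4, -0.5]
finger_gap: 0.0854
[ 0.4398 -0.4008  0.3969] [[-0.119, -0.993, -0.009], [-0.993, 0.119, 0.009], [-0.008, 0.01, -1.0]] 1.1
[ 0.50637587 -0.40882125  0.36482896] [-0.2705527   0.0474096  -0.96157303] 326.468703175918 [ 0.    -0.067  0.031] [-0.007  0.265  0.964]
[262.62338758 173.47407782]
[214.83520381  56.04407615]
```

View pics/w1.png

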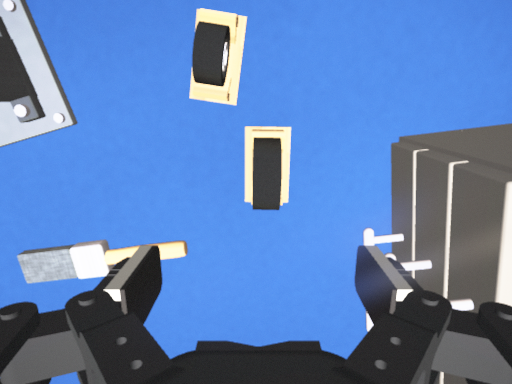

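The wheel shows as a dark tyre at (267,173), already nearly lined up with the jaws, with the small wheel at (212,55). Next I fit the tyre outline.

```bash
cat >> h.py <<'E'
def tyre(c,u0,u1,v0,v1,rad=.036):
    g=c['img'].astype(int); m=((g.max(2)<60)).astype(np.uint8); w=np.zeros_like(m); w[v0:v1,u0:u1]=m[v0:v1,u0:u1]
    cs,_=cv2.findContours(w,cv2.RETR_EXTERNAL,cv2.CHAIN_APPROX_NONE); k=max(cs,key=cv2.contourArea)
    rc=cv2.minAreaRect(k); b=cv2.boxPoints(rc); x=k[:,0,:]
    vt,vb=x[:,1].min(),x[:,1].max()+1; um=lambda v:x[abs(x[:,1]-v)<1.5][:,0].mean()+.5
    o,d1=ray(c,um(vt+1),vt); _,d2=ray(c,um(vb-2),vb); d1/=np.linalg.norm(d1); d2/=np.linalg.norm(d2)
    h=np.arccos(d1@d2)/2; bi=(d1+d2)/np.linalg.norm(d1+d2); return rc,o+bi*rad/np.sin(h),(vt,vb,um(vt+1),um(vb-2))
E
python3 - <<'E'
from h import *
c=cam('wrist'); rc,C,e=tyre(c,240,300,120,220); print(rc,C,e)
p,M,o=pose()
g=c['img'].astype(int).max(2)
for v in range(140,210,8):
    u=np.where(g[v,240:300]<60)[0]+240
    print(v,u.min(),u.max())
print('tool delta of centre',(M.T@(C-p))*100)
E
```

```text
((267.0, 143.5), (9.0, 26.0), 90.0) [ 0.19968105 -0.42780328 -1.91465496] (np.int32(139), np.int32(149), np.float64(267.5), np.float64(270.5))
140 255 279
148 269 269Traceback (most recent call last):
  File "<stdin>", line 7, in <module>
    return umr_minimum(a, axis, None, out, keepdims, initial, where)
ValueError: zero-size array to reduction operation minimum which has no identity
```

```bash
sed -i 's/m=((g.max(2)<60))/m=((g.max(2)<110)\&(g.max(2)-g.min(2)<40))/' h.py
python3 - <<'E'
from h import *
c=cam('wrist'); rc,C,e=tyre(c,240,300,120,220); print(rc,C,e,c['img'][170,267])
p,M,o=pose()
g=c['img'].astype(int); g=((g.max(2)<110)&(g.max(2)-g.min(2)<40))
for v in range(140,210,8):
    u=np.where(g[v,240:300])[0]+240
    if len(u): print(v,u.min(),u.max())
print('tool delta of centre',(M.T@(C-p))*100)
E
```

```text
((266.5, 173.5), (71.0, 27.0), 90.0) [ 0.43328123 -0.40575686  0.04350613] (np.int32(138), np.int32(210), np.float64(267.0), np.float64(266.0)) [66 64 66]
140 254 279
148 254 280
156 254 280
164 253 280
172 253 280
180 253 280
188 253 279
196 253 279
204 253 279
tool delta of centre [ 0.84920806  0.25899761 35.36690762]
```

```bash
python3 -m creep '[[0.8,0.2,0,0],[0,0,4,0],[0,0,4,0],[0,0,0,0]]' 0.3
python3 - <<'E'
from h import *
p,M,o=pose(); C=np.array([.4335,-.4057,.046]); print(p,(M.T@(C-p)*100).round(2),o['finger_gap'])
c=cam('wrist'); save(c,'w2.png'); print(proj(c,C))
rc,C,e=tyre(c,200,330,110,280); print(rc,C,e,(M.T@(C-p))*100)
E
```

```text
clock: 1.75
ee_pos: [0.4346, -0.4113, 0.3167]
orientation: [-0.0, -0.664, 0.748, 0.004]
wrist_force: [-0.1, 0.2, -0.5]
finger_gap: 0.0555
[ 0.43462352 -0.411292    0.31668253] [-4.100e-01 -1.000e-02  2.707e+01] 0.05546290430941535
[252.35833739 193.97260183]
((251.0, 192.5), (93.0, 38.0), 90.0) [ 0.43315363 -0.40528763  0.04197131] (np.int32(146), np.int32(240), np.float64(252.05263157894737), np.float64(251.94736842105263)) [-0.44385229  0.02933307 27.47447484]
```

View pics/w2.png

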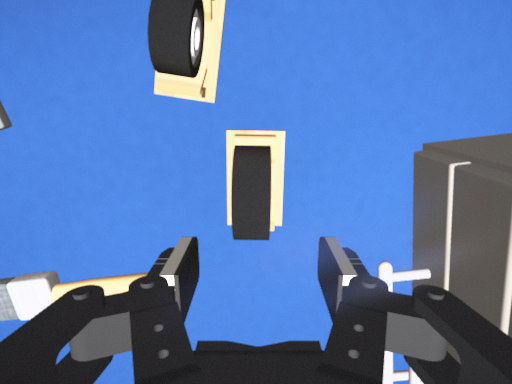

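The jaws straddle the wheel at (252,193), 4 mm off in tool x. I correct that, descend and close.

```bash
python3 -m creep '[[-0.4,0,0,0],[0,0,3.5,0],[0,0,3.5,0],[0,0,2.8,0],[0,0,0.3,0],[0,0,0,0]]'; python3 -m creep '[[0,0,0,0],[0,0,0,0],[0,0,0,0],[0,0,0,0],[0,0,0,0]]' -1;  python3 - <<'E'
from h import *
p,M,o=pose(); C=np.array([.4333,-.4055,.046]); print(M[:,2],(M.T@(C-p)*100).round(2))
E
```

```text
clock: 2.55
ee_pos: [0.4415, -0.412, 0.23]
orientation: [0.002, -0.665, 0.747, -0.011]
wrist_force: [-0.5, 0.3, 0.5]
finger_gap: 0.0554
clock: 3.18
ee_pos: [0.4425, -0.4125, 0.2337]
orientation: [0.002, -0.665, 0.747, -0.014]
wrist_force: [-0.7, -0.5, -1.3]
finger_gap: 0.0261
[ 0.02205151 -0.01796865 -0.99959535] [-0.88  1.44 18.73]
```

```bash
python3 - <<'E'
from h import *
p,M,o=pose(); print(o['joints'].round(3),o['dq'].round(3),o['tau'].round(1),o['wrist_force'],o['ft_torque'])
E
python3 -m creep '[[0,0,0,0]]';python3 - <<'E'
from h import *
p,M,o=pose(); print(p,o['joints'].round(3),M[:,2])
c=cam('wrist'); s=cam('scene')
I=np.hstack([cv2.resize(c['img'],(400,300)),cv2.resize(s['img'][140:230,90:210],(400,300))]); cv2.imwrite('pics/w3.png',I[:,:,::-1])
E
```

```text
[ 0.719  0.553  0.005  1.593 -0.005  0.967 -0.961] [-0.001  0.     0.     0.001  0.001 -0.001 -0.   ] [ -0.  -46.6   0.1 -20.7   0.   -0.1   0. ] [-0.71670054 -0.49206749 -1.29525031] [0.022921   0.01251345 0.01245596]
clock: 3.3
ee_pos: [0.4424, -0.4126, 0.2335]
orientation: [0.002, -0.665, 0.747, -0.014]
wrist_force: [0.6, 0.2, -1.8]
finger_gap: 0.026
[ 0.44237675 -0.41256876  0.23349953] [ 0.719  0.553  0.005  1.594 -0.005  0.967 -0.961] [ 0.02180466 -0.01788232 -0.99960231]
```

View pics/w3.png

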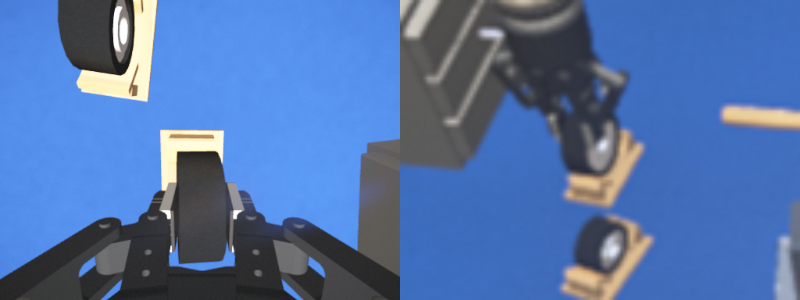

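The grip is too high and 14 mm off along the wheel, because the tool tilted and lagged on the fast descent. I open, remeasure and regrip, using slower rows.

```bash
python3 -m creep '[[0,0,0,0],[0,0,0,0],[0,0,0,0]]' 0.3
python3 - <<'E'
from h import *
p,M,o=pose(); c=cam('wrist')
rc,C,e=tyre(c,206,308,100,390); print(p,M[:,2],o['finger_gap'],rc,C,e,(M.T@(C-p))*100)
g=c['img'].astype(int); g=((g.max(2)<110)&(g.max(2)-g.min(2)<40))
for v in range(190,290,10):
    u=np.where(g[v,206:308])[0]+206
    if len(u): print(v,u.min(),u.max(),len(u))
E
```

```text
clock: 3.78
ee_pos: [0.4427, -0.4129, 0.2342]
orientation: [0.002, -0.665, 0.747, -0.015]
wrist_force: [-0.6, 0.1, -0.2]
finger_gap: 0.0554
[ 0.44269571 -0.41291747  0.23422651] [ 0.02300218 -0.01904179 -0.99955406] 0.0554248169505537 ((250.0, 264.0), (140.0, 60.0), 90.0) [ 0.43315299 -0.4111246   0.04463691] (np.int32(194), np.int32(335), np.float64(251.01923076923077), np.float64(250.0)) [-0.3749528   1.44339468 18.92514094]
200 225 276 52
210 224 277 54
220 223 278 56
230 222 279 58
240 221 279 59
250 221 279 59
260 221 280 60
270 221 280 60
280 220 280 61
```

```bash
python3 -m creep '[[-0.4,0.7,0,0],[0,0.7,0,0]]'; python3 -c "
from h import *
p,M,o=pose(); print(M[:,2],(M.T@(np.array([.4332,-.4111,.046])-p)*100).round(2))"; python3 -m creep '[[0,0,0.6,0],[0,0,0.6,0],[0,0,0.4,0],[0,0,0,0]]';  python3 -c "
from h import *
p,M,o=pose(); print(M[:,2],(M.T@(np.array([.4332,-.4111,.046])-p)*100).round(2))"
```

```text
clock: 4.08
ee_pos: [0.429, -0.4067, 0.2338]
orientation: [0.002, -0.665, 0.747, -0.015]
wrist_force: [0.8, 1.1, 1.0]
finger_gap: 0.0558
[ 0.02333523 -0.01895306 -0.99954802] [8.000e-02 1.000e-02 1.879e+01]
clock: 4.58
ee_pos: [0.4283, -0.4071, 0.2163]
orientation: [0.002, -0.665, 0.747, -0.014]
wrist_force: [0.7, -0.2, -0.1]
finger_gap: 0.0556
[ 0.02232617 -0.01858646 -0.99957795] [ 0.07 -0.12 17.04]
```

```bash
python3 -m creep '[[0,0,0,0],[0,0,0,0],[0,0,0,0],[0,0,0,0],[0,0,0,0]]' -1; python3 -m creep '[[0,0,-1,0],[0,0,-1.5,0],[0,0,-2,0],[0,0,-2,0],[0,0,-2,0],[0,0,-2,0],[0,0,-1.5,0],[0,0,-1,0],[0,0,0,0]]'
python3 - <<'E'
from h import *
p,M,o=pose(); print(p,M[:,2],M[:,0])
c=cam('wrist'); rc,C,e=tyre(c,206,308,100,390); print(rc,C,e,(M.T@(C-p)*100))
mid=np.array([.5487,-.0914,.085]); print('to mid tool cm',M.T@(mid-p)*100)
E
```

```text
clock: 5.2
ee_pos: [0.4286, -0.4072, 0.2165]
orientation: [0.002, -0.665, 0.747, -0.015]
wrist_force: [1.1, 0.4, -0.5]
finger_gap: 0.0252
clock: 6.32
ee_pos: [0.4252, -0.4043, 0.3575]
orientation: [0.003, -0.665, 0.747, -0.017]
wrist_force: [0.5, -0.3, -1.4]
finger_gap: 0.0256
[ 0.42521439 -0.40430269  0.35748384] [ 0.02618169 -0.02186814 -0.99941798] [-0.11633906 -0.99303386  0.01868073]
((256.5, 278.0), (210.0, 101.0), 90.0) [ 0.43626527 -0.40843842  0.21834518] (np.int32(173), np.int32(384), np.float64(258.5327868852459), np.float64(257.0)) [ 0.02220644 -0.74793789 13.94374481]
to mid tool cm [-33.01793605  -7.85982656  26.87157126]
```

```bash
python3 -m creep '[[-2,-0.5,0,0],[-3,-0.7,0,0],[-3,-0.7,0,0],[-3,-0.7,0,0],[-3,-0.7,0,0],[-3,-0.7,0,0],[-3,-0.7,0,0],[-3,-0.7,0,0],[-2,-0.5,0,0],[0,0,0,-0.13],[0,0,0,-0.13],[0,0,0,0]]'
python3 - <<'E'
from h import *
p,M,o=pose(); print(p,M.round(3).tolist())
mid=np.array([.5487,-.0914,.085]); print('to mid tool cm',M.T@(mid-p)*100)
c=cam('wrist'); print(proj(c,[.54,-.028,.11]),proj(c,[.5575,-.155,.11])); cv2.imwrite('pics/w4.png',c['img'][:,:,::-1])
E
```

```text
clock: 7.88
ee_pos: [0.5144, -0.131, 0.3431]
orientation: [-0.002, 0.765, -0.644, 0.001]
wrist_force: [0.5, -0.2, -1.5]
finger_gap: 0.0256
[ 0.51435994 -0.13098223  0.34305402] [[0.171, -0.985, 0.005], [-0.985, -0.171, 0.002], [-0.001, -0.005, -1.0]]
to mid tool cm [-3.29257857 -3.92654673 25.82866345]
[101.17671669 145.38548246] [308.5105605  152.71217202]
```

View pics/w4.png

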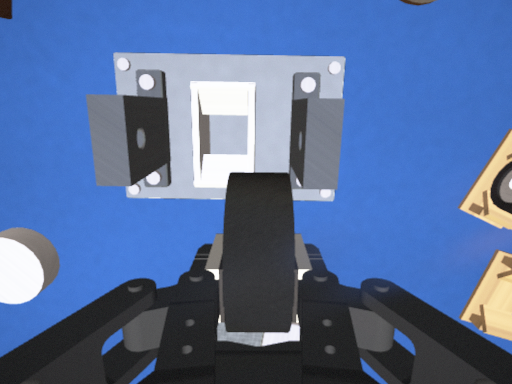

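Run:
```python
from h import *
c=cam('wrist'); p,M,o=pose()
g=cv2.cvtColor(c['img'],cv2.COLOR_RGB2GRAY); k=cv2.resize(c['img'][40:210,80:355,::-1],(800,495),interpolation=cv2.INTER_CUBIC)
def rect(m,z,nm):
    cs,_=cv2.findContours(m.astype(np.uint8),cv2.RETR_EXTERNAL,cv2.CHAIN_APPROX_NONE); q=max(cs,key=cv2.contourArea)
    rc=cv2.minAreaRect(q); b=cv2.boxPoints(rc)+.5; P=np.array([at(c,*x,z) for x in b])
    e=[(np.linalg.norm(P[1]-P[0])*1000).round(1),(np.linalg.norm(P[2]-P[1])*1000).round(1)]
    print(nm,rc,P.mean(0).round(4),e,[np.degrees(np.arctan2(*(P[j+1]-P[j])[1::-1])).round(1) for j in (0,1)])
    return P
w=np.zeros_like(g); w[60:172,180:270]=1
rect((g>200)&(w>0),.068,'cradle')
for u in (110,115,135,150): print(u,g[140,u],g[110,u])
print([g[v,320] for v in (105,140,180)])
I=c['img'].astype(int); nb=(I[:,:,2]-I[:,:,0]<45); nb[205:]=0; nb[:,:60]=0; nb[:,400:]=0; nb[:45]=0
print([ (at(c,u,v,.012)).round(4).tolist() for u,v in [(114,54),(345,57),(334,200),(127,198)]])
cv2.imwrite('pics/c5.png',k)
```

```text
cradle ((222.0, 126.0), (90.0, 66.0), 90.0) [ 0.5595 -0.0964  0.068 ] [np.float64(46.8), np.float64(64.9)] [np.float64(-80.2), np.float64(-170.3)]
110 123 122
115 127 126
135 50 45
150 44 49
[np.uint8(126), np.uint8(127), np.uint8(127)]
[[0.6003, 0.009, 0.012], [0.6316, -0.1857, 0.012], [0.5058, -0.2059, 0.012], [0.4739, -0.0103, 0.012]]
```

View pics/c5.png

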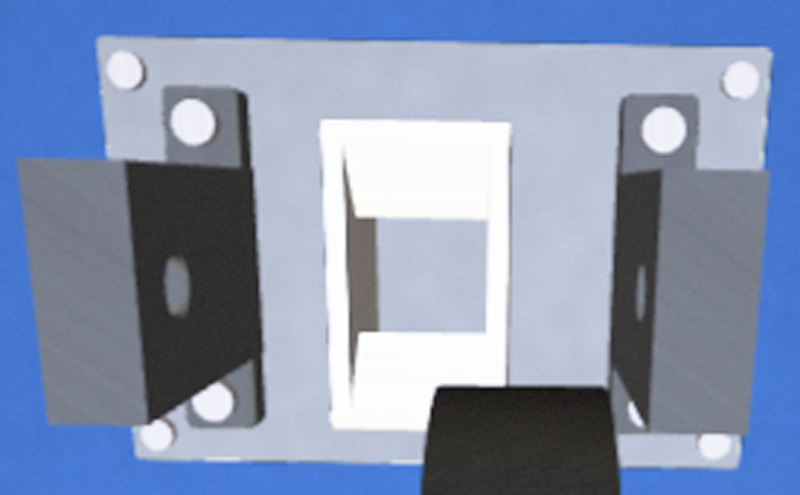

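Run:
```python
from h import *
c=cam('wrist'); p,M,o=pose()
f=lambda L,z:np.array([at(c,80+u/2.909,40+v/2.909,z) for u,v in L])
A=f([(17,158),(127,161),(149,423),(48,424)],.11);B=f([(660,170),(768,172),(747,433),(650,432)],.11);C=f([(320,120),(511,124),(506,428),(334,425)],.068)
a,b=A.mean(0),B.mean(0); print(a,b,(a+b)/2,np.linalg.norm(a-b),C.mean(0)); d=a-b; print('yaw',np.degrees(np.arctan2(-d[0],d[1])))
for P in(A,B,C): print([round(np.linalg.norm(P[i]-P[i-1])*1000,1) for i in range(4)])
mid=(a+b)/2*.6+np.array([.5529,-.0982,0])*.4; mid[2]=.085; print(mid,'tool cm',M.T@(mid-p)*100, np.degrees(np.arctan2(M[1,0],M[0,0])))
```

```text
[ 0.5432371  -0.03376374  0.11      ] [ 0.56344155 -0.16360717  0.11      ] [ 0.55333932 -0.09868545  0.11      ] 0.13140599790561017 [ 0.55378439 -0.09891986  0.068     ]
yaw 8.844648520591184
[np.float64(55.9), np.float64(22.4), np.float64(55.1), np.float64(22.2)]
[np.float64(55.3), np.float64(22.1), np.float64(55.1), np.float64(21.3)]
[np.float64(76.6), np.float64(46.6), np.float64(76.5), np.float64(45.6)]
[ 0.55316359 -0.09849127  0.085     ] tool cm [-2.68395019 -4.24125675 25.86920221] -80.24769512284877
```

Stand midpoint is (0.5533, -0.0986) with yaw 9.0 deg. Measured sizes fit the given ones: block spacing 131.4 mm against 132, block width 55 mm against 56. I move over the cradle and lower.

```bash
python3 -m creep '[[-1,-1.5,0,0],[-1,-1.5,0,0],[-0.7,-1,0,0.013],[0,0,0,0]]'
python3 - <<'E'
from h import *
p,M,o=pose(); print(p,M[:,2]); mid=np.array([.5533,-.0986,.085]);print('tool cm',M.T@(mid-p)*100, np.degrees(np.arctan2(M[1,0],M[0,0])))
c=cam('wrist'); g=c['img'].astype(int); g=((g.max(2)<110)&(g.max(2)-g.min(2)<40))
for v in (200,220,250): u=np.where(g[v,200:320])[0]+200; print(v,u.min(),u.max(),len(u))
x=np.where(g[:300,256])[0]; print(x.max(),x.min(),x[-1]-len(x))
E
```

```text
clock: 8.52
ee_pos: [0.5525, -0.0953, 0.3436]
orientation: [-0.003, 0.76, -0.65, 0.002]
wrist_force: [-0.3, 0.5, -1.3]
finger_gap: 0.0256
[ 0.55252989 -0.09531236  0.34355795] [ 0.00694944  0.00173539 -0.99997435]
tool cm [ 0.35324045  0.15926352 25.85509671] -81.09616847052743
200 200 319 70
220 203 319 72
250 200 317 92
299 173 172
```

```bash
python3 -m creep '[[0.35,0.15,0,0],[0,0,1,0],[0,0,1.5,0],[0,0,1.5,0],[0,0,1.5,0],[0,0,1,0],[0,0,0.5,0],[0,0,0,0]]'
python3 - <<'E'
from h import *
p,M,o=pose(); print(p,M[:,2]); mid=np.array([.5533,-.0986,.085]);print('tool cm',M.T@(mid-p)*100, np.degrees(np.arctan2(M[1,0],M[0,0])))
E
```

```text
clock: 9.57
ee_pos: [0.5497, -0.1021, 0.2668]
orientation: [-0.001, 0.758, -0.652, 0.001]
wrist_force: [-0.2, -0.1, -0.9]
finger_gap: 0.0255
[ 0.54965309 -0.1021138   0.26677765] [ 1.69299944e-03  2.40690182e-04 -9.99998538e-01]
tool cm [-0.29290509 -0.38225461 18.17844046] -81.36006368317209
```

```bash
python3 -m creep '[[-0.3,-0.37,0,0],[0,0,0.3,0],[0,0,0.3,0],[0,0,0.2,0],[0,0,0,0]]'
python3 - <<'E'
from h import *
p,M,o=pose(); mid=np.array([.5533,-.0986,.085]);print('tool cm',M.T@(mid-p)*100, np.degrees(np.arctan2(M[1,0],M[0,0])),o['wrist_force'])
E
```

```text
clock: 10.2
ee_pos: [0.554, -0.0982, 0.2599]
orientation: [-0.002, 0.758, -0.652, 0.002]
wrist_force: [0.1, 0.2, -0.6]
finger_gap: 0.0254
tool cm [1.15102784e-02 1.68048334e-01 1.74878456e+01] -81.3418708143706 [ 0.12467862  0.18436841 -0.55005459]
```

```bash
python3 -m creep '[[0,0.15,0.1,0],[0,0,0.1,0],[0,0,0.1,0],[0,0,0,0]]'; python3 -m creep '[[0,0,0.1,0],[0,0,0,0]]';python3 - <<'E'
from h import *
p,M,o=pose(); mid=np.array([.5533,-.0986,.085]);print('tool cm',M.T@(mid-p)*100, np.degrees(np.arctan2(M[1,0],M[0,0])),o['wrist_force'])
c=cam('side'); cv2.imwrite('pics/s6.png',cv2.resize(c['img'][135:235,215:335,::-1],(720,600),interpolation=cv2.INTER_CUBIC))
E
```

```text
clock: 10.7
ee_pos: [0.5524, -0.0986, 0.257]
orientation: [-0.002, 0.758, -0.652, 0.002]
wrist_force: [0.7, 0.5, -0.6]
finger_gap: 0.0255
clock: 10.95
ee_pos: [0.5523, -0.0986, 0.2571]
orientation: [-0.002, 0.758, -0.652, 0.002]
wrist_force: [0.3, -0.3, -0.5]
finger_gap: 0.0255
tool cm [-1.40616353e-02 -6.92904239e-05  1.72057119e+01] -81.35722259248901 [ 0.30247637 -0.26278131 -0.53178945]
```

View pics/s6.png

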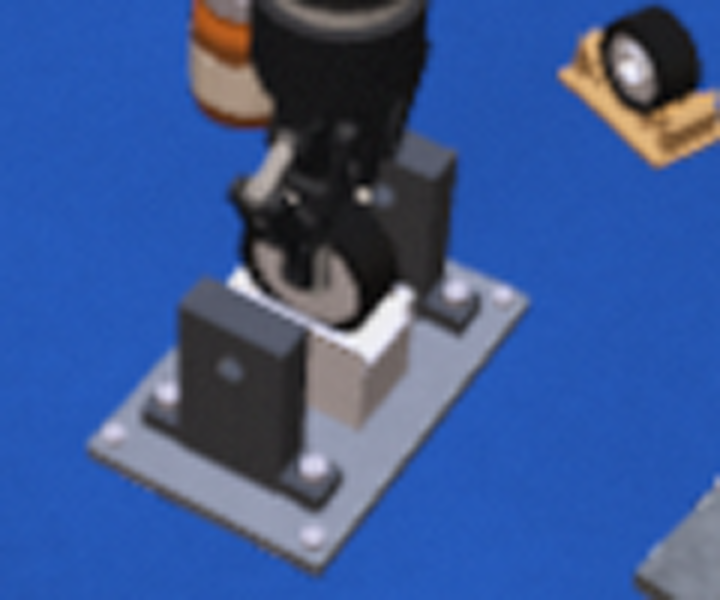

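The wheel is in the cradle between the blocks and the jaws are clear of both. I press a touch lower to confirm it is seated.

```bash
python3 -m creep '[[0,0,0.15,0],[0,0,0.15,0]]'; python3 -m creep '[[0,0,0,0],[0,0,0,0],[0,0,0,0],[0,0,0,0]]' 0.1
python3 - <<'E'
from h import *
p,M,o=pose(); mid=np.array([.5533,-.0986,.085]);print('tool cm',M.T@(mid-p)*100, M[:,2],o['wrist_force'])
E
```

```text
clock: 11.25
ee_pos: [0.5523, -0.0985, 0.2568]
orientation: [-0.001, 0.758, -0.652, 0.003]
wrist_force: [-5.4, -0.5, 9.7]
finger_gap: 0.025
clock: 11.75
ee_pos: [0.553, -0.0986, 0.2566]
orientation: [-0.002, 0.758, -0.652, 0.003]
wrist_force: [-0.5, 0.3, -1.0]
finger_gap: 0.0467
tool cm [-0.03814851  0.102384   17.15906352] [ 0.00807059 -0.00125527 -0.99996664] [-0.48146417  0.32137377 -0.95765406]
```

```bash
python3 -m creep '[[0,0,-1,0],[0,0,-2,0],[0,0,-2,0],[0,0,-2,0],[0,0,-2,0],[0,0,-2,0],[0,0,-2,0],[0,0,-1,0]]'; python3 -m creep '[[-3,-0.6,0,0],[-4,-0.8,0,0],[-4,-0.8,0,0],[-4,-0.8,0,0],[-4,-0.8,0,0],[-4,-0.8,0,0],[-4,-0.8,0,0],[-3,-0.6,0,0],[0,0,0,-0.17],[0,0,0,-0.17],[0,0,0,-0.17],[0,0,0,0]]' 1
python3 - <<'E'
from h import *
p,M,o=pose(); print(p,M.round(3).tolist(),M.T@(np.array([.571,.3405,.045])-p)*100)
c=cam('wrist');save(c,'w7.png'); print(proj(c,[.42,.219,.045]),proj(c,[.601,.365,.045]))
E
```

```text
clock: 12.75
ee_pos: [0.5516, -0.0982, 0.4046]
orientation: [-0.003, 0.759, -0.652, 0.004]
wrist_force: [-0.0, -0.0, -0.6]
finger_gap: 0.0469
clock: 14.25
ee_pos: [0.5659, 0.2162, 0.4031]
orientation: [0.0, 0.901, -0.434, 0.004]
wrist_force: [-1.2, -0.5, -0.5]
finger_gap: 0.0853
[0.56588615 0.21620828 0.40308852] [[0.624, -0.782, 0.007], [-0.782, -0.624, -0.004], [0.007, -0.003, -1.0]] [-9.65790151 -8.03842031 35.76490486]
[172.3420297  271.56907207] [153.37429758  44.07982203]
```

View pics/w7.png

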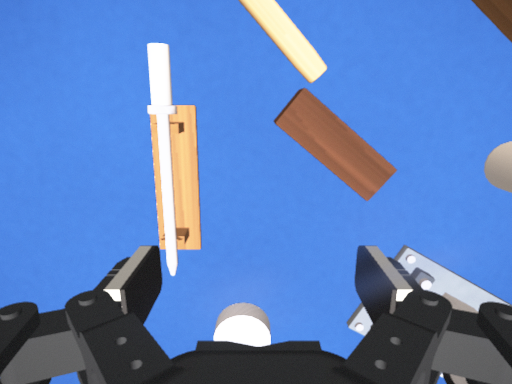

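Axle in view: grip end (159,44), collar (162,109), nose (173,275). I fit its centreline.

```bash
cat >> h.py <<'E'
def axle(c,u0,u1,v0,v1,z=.045):
    g=c['img'][v0:v1,u0:u1].astype(int); m=(g.min(2)>150).astype(np.uint8)
    n,l,st,_=cv2.connectedComponentsWithStats(m); k=1+st[1:,4].argmax(); v,u=np.where(l==k); v+=v0;u+=u0
    rows=np.unique(v); cu=np.array([(u[v==x].min()+u[v==x].max()+1)/2 for x in rows]); wd=np.array([(v==x).sum() for x in rows])
    co=rows[wd>=wd.max()-3]
    fit=np.polyfit(rows+.5,cu,1,w=np.where(np.isin(rows,co),0.1,1)); f=lambda x:np.array(at(c,np.polyval(fit,x),x,z))
    return f(rows.min()),f(rows.max()+1),f(co.mean()+.5),(rows.min(),rows.max()+1,co.min(),co.max(),wd.max())
E
python3 - <<'E'
from h import *
p,M,o=pose(); c=cam('wrist')
a,b,k,i=axle(c,135,215,25,290); print(a,b,k,i,'len',np.linalg.norm(a-b),'grip-collar',np.linalg.norm(a-k))
d=(a-b)/np.linalg.norm(a-b); print('ang',np.degrees(np.arctan2(d[1],d[0])),'tool x ang',np.degrees(np.arctan2(M[1,0],M[0,0])))
print('collar-based origin',k-d*.081,'ends',(a+b)/2-d*.021); G=k+d*.021; print(G, M.T@(G-p)*100)
E
```

```text
[0.60427866 0.36248982 0.045     ] [0.41556979 0.21587986 0.045     ] [0.56045736 0.32844458 0.045     ] (np.int64(43), np.int64(276), np.int64(105), np.int64(105), np.int64(47)) len 0.23896760988737886 grip-collar 0.05549220198499229
ang 37.844020473499945 tool x ang -51.45024334013657
collar-based origin [0.49649297 0.27874995 0.045     ] ends [0.49334086 0.27630105 0.045     ]
[0.57704072 0.34132838 0.045     ] [-9.35243915 -8.55531019 35.77067274]
```

```bash
python3 -m creep '[[-2.3,-2.1,0,0.01],[-2.3,-2.1,0,0],[-2.3,-2.1,0,0],[-2.3,-2.1,0,0],[0,0,2,0],[0,0,2.5,0],[0,0,2.5,0],[0,0,2.5,0],[0,0,2,0],[0,0,1,0],[0,0,0,0]]' 0.3
python3 - <<'E'
from h import *
p,M,o=pose(); c=cam('wrist'); save(c,'w8.png'); print(p,M[:,2])
for q in [(.604,.3625,.045),(.4156,.2159,.045),(.5755,.34,.045)]: print(proj(c,q))
print(M.T@(np.array([.5755,.340,.045])-p)*100,np.degrees(np.arctan2(M[1,0],M[0,0])))
E
```

```text
clock: 15.72
ee_pos: [0.5786, 0.3418, 0.274]
orientation: [0.001, 0.892, -0.451, 0.006]
wrist_force: [-0.2, -0.0, 0.4]
finger_gap: 0.0555
[0.57860262 0.34183968 0.27397324] [ 0.01001869 -0.0070173  -0.99992519]
[252.02266094 162.67614649]
[261.46616408 455.17243082]
[254.22516733 218.58357703]
[-0.30103564  0.44849431 22.89379308] -53.65929916181012
```

View pics/w8.png

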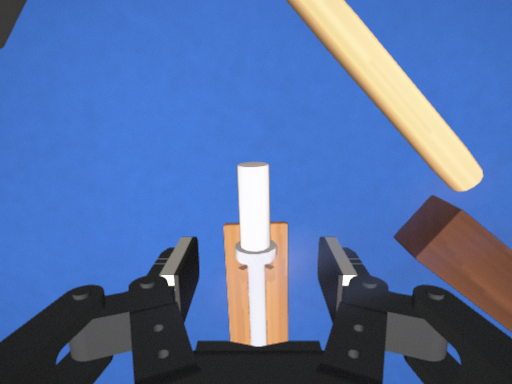

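Run:
```python
from h import *
p,M,o=pose(); c=cam('wrist'); g=c['img'].astype(int).min(2)
def cen(v):
    u=np.where(g[v,225:285]>150)[0]+225; return (u.min()+u.max()+1)/2,len(u)
L=[]
for v in (180,200,220,235,245,255,300,320,335): x=cen(v); print(v,x); L.append((x[0],v+.5))
P=np.array([at(c,*q,.045) for q in L[:4]+L[6:]]); d=P[0]-P[-1]; print('axle ang',np.degrees(np.arctan2(d[1],d[0])),np.degrees(np.arctan2(M[1,0],M[0,0])))
e=at(c,253,164,.052); k=at(c,256,262,.045+.01); k2=at(c,256,243,.058); print('end',e,'collar front/back',k,k2)
d/=np.linalg.norm(d); G=e-d*.036; G[2]=.045; print(np.linalg.norm(e-k2),G,'tool',M.T@(G-p)*100)
print((M.T@(P-p).T*100).T.round(2))
```

```text
180 (np.float64(253.5), 31)
200 (np.float64(254.0), 30)
220 (np.float64(254.5), 31)
235 (np.float64(255.0), 30)
245 (np.float64(255.0), 30)
255 (np.float64(255.5), 41)
300 (np.float64(257.5), 17)
320 (np.float64(258.5), 17)
335 (np.float64(258.5), 17)
axle ang 37.93587065459655 -53.65341917803722
end [0.60502736 0.36251077 0.052     ] collar front/back [0.5556769  0.32413457 0.055     ] [0.56727718 0.33265914 0.058     ]
0.04849944253153147 [0.57663419 0.34037872 0.045     ] tool [-0.25942436  0.38668141 22.96165151]
[[-3.400e-01 -2.050e+00  2.297e+01]
 [-3.100e-01 -7.400e-01  2.297e+01]
 [-2.800e-01  6.000e-01  2.296e+01]
 [-2.500e-01  1.640e+00  2.296e+01]
 [-9.000e-02  6.490e+00  2.293e+01]
 [-2.000e-02  8.100e+00  2.292e+01]
 [-2.000e-02  9.340e+00  2.292e+01]]
```

```bash
python3 -m creep '[[-0.27,0.35,0,-0.028],[0,0,1.5,0],[0,0,1.5,0],[0,0,1.5,0],[0,0,1.5,0],[0,0,1,0],[0,0,0,0]]'
python3 - <<'E'
from h import *
p,M,o=pose();print(p,M[:,2], M.T@(np.array([.5766,.3404,.045])-p)*100,np.degrees(np.arctan2(M[1,0],M[0,0])))
E
```

```text
clock: 16.7
ee_pos: [0.5753, 0.342, 0.201]
orientation: [-0.001, 0.899, -0.438, 0.007]
wrist_force: [0.4, 1.3, 0.3]
finger_gap: 0.0554
[0.57532787 0.3420143  0.20096673] [ 0.01279477 -0.00498823 -0.9999057 ] [ 0.02127025  0.10851849 15.59763513] -51.961015108097115
```

```bash
python3 -m creep '[[0,0,0,0],[0,0,0,0],[0,0,0,0],[0,0,0,0],[0,0,0,0]]' -1; python3 -m creep '[[0,0,-0.5,0],[0,0,-1,0],[0,0,-1.5,0],[0,0,-1.5,0],[0,0,-1.5,0],[0,0,-1,0],[0,0,-0.5,0],[0,0,0,0]]'
python3 - <<'E'
from h import *
p,M,o=pose();print(p,M.round(4).tolist(),o['wrist_force'],o['ft_torque'])
mid=np.array([.5533,-.0986,.085]); ya=np.radians(9.0); ax=np.array([-np.sin(ya),np.cos(ya),0])
print('grip target at nose 20mm out',mid+ax*(.077+.02+.097+.103))
E
```

```text
clock: 17.32
ee_pos: [0.5758, 0.3423, 0.2024]
orientation: [-0.002, 0.899, -0.438, 0.008]
wrist_force: [0.1, 0.2, -1.0]
finger_gap: 0.0181
clock: 18.32
ee_pos: [0.5748, 0.3432, 0.2845]
orientation: [-0.003, 0.899, -0.438, 0.008]
wrist_force: [0.6, 0.6, -1.9]
finger_gap: 0.0183
[0.57478348 0.34317912 0.2845195 ] [[0.6163, -0.7873, 0.0182], [-0.7874, -0.6164, -0.0014], [0.0123, -0.0135, -0.9998]] [ 0.61637605  0.58023744 -1.94882749] [ 0.06086325 -0.01143258 -0.01364704]
grip target at nose 20mm out [0.50683896 0.19474344 0.085     ]
```

```bash
python3 -m creep '[[1,2.4,0,0],[1.6,3.7,0,0],[1.6,3.7,0,0],[1.4,3.3,0,0],[0,0,0,-0.15],[0,0,0,-0.17],[0,0,0,-0.17],[0,0,0,-0.17],[0,0,0,-0.17],[0,0,0,-0.17],[0,0,0,-0.06],[0,0,0,0]]'
cat > st.py <<'E'
from h import *
p,M,o=pose(); mid=np.array([.5533,-.0986,.085]); ya=np.radians(9.0); ax=np.array([-np.sin(ya),np.cos(ya),0])
print('z',M[:,2].round(4),'ang',np.degrees(np.arctan2(M[1,0],M[0,0])).round(2),'F',o['wrist_force'].round(1),'gap',o['finger_gap'])
def go(off): # off: axle origin offset along +ax
    return M.T@(mid+ax*(off+.103)-p)*100-np.array([0,0,15.6])
print('tool delta start(off .194)',go(.194).round(2),'home',go(0).round(2))
E
python3 - <<'E'
from st import *
c=cam('side'); s=cam('scene')
org=p+M[:,2]*.156+M[:,1]*.103; n=p+M[:,2]*.156+M[:,1]*.2; print('pred nose',n,proj(c,n),proj(s,n),proj(c,p+M[:,2]*.156))
n0=n
I=np.hstack([cv2.resize(c['img'][130:265,190:330],(400,386),interpolation=cv2.INTER_CUBIC),cv2.resize(s['img'][170:305,190:330],(400,386),interpolation=cv2.INTER_CUBIC)]); cv2.imwrite('pics/s9.png',I[:,:,::-1])
E
```

```text
clock: 19.82
ee_pos: [0.5003, 0.2112, 0.2751]
orientation: [0.004, 0.996, 0.093, 0.0]
wrist_force: [0.2, -0.5, -1.7]
finger_gap: 0.0184
z [ 0.0016 -0.0085 -1.    ] ang 10.68 F [ 0.2 -0.5 -1.7] gap 0.018376131154347674
tool delta start(off .194) [0.34 1.58 3.42] home [-0.23 20.97  3.59]
pred nose [0.53756632 0.01336578 0.12081016] [245.41405088 194.19922689] [269.52812506 203.20741263] [199.74368798 249.81170371]
```

View pics/s9.png

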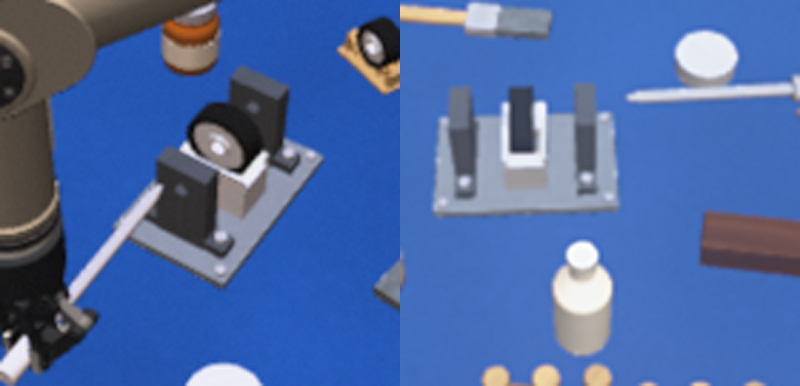

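```bash
python3 -m creep '[[0.3,0.6,0,0.03],[0,0.6,0.5,0],[0,0,1,0],[0,0,1,0],[0,0,0.6,0],[0,0,0,0],[0,0,0,0]]'
cat > rod.py <<'E'
from st import *
g=p+M[:,2]*.156; n=g+M[:,1]*.2
def line(name):
    c=cam(name); a,b=proj(c,g+M[:,1]*.035),proj(c,n); d=(b-a)/np.linalg.norm(b-a); nr=np.array([-d[1],d[0]]); I=cv2.cvtColor(c['img'],cv2.COLOR_RGB2LAB)[:,:,2].astype(np.float32)
    red=c['img'][:,:,0].astype(np.float32); T=np.linspace(.05,.85,40); Q=[]
    for t in T:
        s=np.arange(-6,6.01,.1); q=a+(b-a)*t+s[:,None]*nr
        w=cv2.remap(red,q[None,:,0].astype(np.float32),q[None,:,1].astype(np.float32),cv2.INTER_LINEAR)[0]
        w=np.clip(w-w.min()-.5*np.ptp(w),0,None); Q.append((w*s).sum()/w.sum())
    f=np.polyfit(T,Q,1); res=np.array(Q)-np.polyval(f,T); k=abs(res)<1; f=np.polyfit(T[k],np.array(Q)[k],1)
    P=lambda t:a+(b-a)*t+np.polyval(f,t)*nr
    print(name,'offset px at grip,nose',f[1].round(2),(f[0]+f[1]).round(2),'rms',res[k].std().round(2),k.sum())
    o1,r1=ray(c,*P(0));_,r2=ray(c,*P(1)); m=np.cross(r1,r2); m/=np.linalg.norm(m); return o1,m,c
if __name__=='__main__':
    o1,m1,_=line('side'); o2,m2,_=line('scene'); dr=np.cross(m1,m2); dr/=np.linalg.norm(dr); dr*=np.sign(dr@M[:,1])
    def pt(plane_pt): return np.linalg.solve(np.array([m1,m2,dr]),[m1@o1,m2@o2,dr@plane_pt])
    a,b=pt(g),pt(n); print('seen grip-pred',((a-g)*1000).round(1),'nose-pred mm',((b-n)*1000).round(1),'dir',dr.round(4),'pred dir',M[:,1].round(4))
    ex=np.array([np.cos(ya),np.sin(ya),0]); print('nose vs axis: lateral mm',((b-mid)@ex*1000).round(1),'height',((b-mid)[2]*1000).round(1),'along',((b-mid)@ax*1000).round(1)); print('pred nose: lat',((n-mid)@ex*1000).round(1),'h',((n-mid)[2]*1000).round(1))
E
python3 rod.py
```

```text
clock: 20.8
ee_pos: [0.5053, 0.1987, 0.2412]
orientation: [0.005, 0.997, 0.076, -0.0]
wrist_force: [0.7, -0.1, -2.2]
finger_gap: 0.0182
z [ 3.0e-04 -9.6e-03 -1.0e+00] ang 8.74 F [ 0.7 -0.1 -2.2] gap 0.018171889550299317
tool delta start(off .194) [0.11 0.26 0.02] home [ 0.2  19.66  0.21]
side offset px at grip,nose 0.84 0.15 rms 0.3 37
scene offset px at grip,nose 0.07 -0.25 rms 0.08 40
seen grip-pred [-1.8 -0.3 -1.7] nose-pred mm [ 0.1  0.  -1.1] dir [ 0.1615 -0.9868  0.0123] pred dir [ 0.1519 -0.9883  0.0095]
nose vs axis: lateral mm -1.9 height 1.0 along 99.6
pred nose: lat -2.0 h 2.1
```

Run:
```python
from rod import *
c=cam('side'); q=proj(c,mid+ax*.077); print('bore pred',q); g=cv2.cvtColor(c['img'],cv2.COLOR_RGB2GRAY)
u,v=q.round().astype(int); print(g[v-6:v+7,u-7:u+8])
ex=np.array([np.cos(ya),np.sin(ya),0]); print('px per mm: lat',proj(c,mid+ax*.077+ex*.001)-q,'z',proj(c,mid+ax*.077+[0,0,.001])-q)
```

```text
z [ 6.0e-04 -9.6e-03 -1.0e+00] ang 8.73 F [ 0.1  0.7 -1.3] gap 0.017975345282550723
tool delta start(off .194) [0.1  0.26 0.04] home [ 0.19 19.66  0.23]
bore pred [253.48066639 194.92710059]
[[ 46  45  48  46  52  64  78  87  93  93  95  94  93  90  93]
 [ 46  48  47  47  48  48  52  65  78  85  90  93  93  92  94]
 [ 48  46  47  48  46  47  48  48  51  64  79  85  92  91  93]
 [ 46  47  45  48  47  46  48  48  48  48  52  64  77  86  91]
 [ 47  47  47  46  49  48  50  50  46  48  49  49  52  64  78]
 [ 48  46  47  49  47  51  63  62  53  46  48  47  48  48  53]
 [ 48  47  48  47  46  67  84  87  68  50  48  49  47  47  47]
 [ 48  45  49  48  48  73  90  95  84  62  49  48  48  47  48]
 [ 46  47  47  47  48  58  75  86  87  63  46  51  48  47  46]
 [ 47  48  48  47  46  49  54  64  65  54  49  48  48  48  46]
 [ 47  46  47  48  47  48  47  48  46  48  47  48  49  47  47]
 [ 47  47  73 122 108  62  50  49  47  47  47  50  49  48  47]
 [ 58 126 161 198 163  81  47  50  48  47  48  48  50  48  48]]
px per mm: lat [-0.31306626 -0.15433601] z [ 0.0045126  -0.24632299]
```

The bore spot in the side view agrees with the predicted axis, perpendicular to the rod, to within 0.3 px. I correct 2 mm laterally and 1.7 mm down, then advance slowly.

```bash
python3 -m creep '[[0.2,0,0.17,0],[0,0,0,0],[0,0.7,0,0],[0,0.7,0,0],[0,0.7,0,0],[0,0,0,0]]'; python3 rod.py; python3 -c "
from h import *
c=cam('side');s=cam('scene')
"
```

```text
clock: 21.7
ee_pos: [0.5114, 0.1759, 0.2404]
orientation: [0.005, 0.997, 0.075, 0.001]
wrist_force: [0.1, 0.3, -0.8]
finger_gap: 0.018
z [ 0.002  -0.0103 -0.9999] ang 8.65 F [ 0.1  0.3 -0.8] gap 0.01802912480121214
tool delta start(off .194) [-0.18 -2.1  -0.08] home [-0.06 17.3   0.12]
side offset px at grip,nose 1.4 -0.63 rms 0.47 36
scene offset px at grip,nose 0.05 -0.27 rms 0.09 40
seen grip-pred [-3.3 -0.7 -3.7] nose-pred mm [1.5 0.3 0.7] dir [ 0.1744 -0.9841  0.0321] pred dir [ 0.1504 -0.9886  0.0104]
nose vs axis: lateral mm 2.0 height 2.1 along 76.1
pred nose: lat 0.4 h 1.5
```

```bash
python3 -m creep '[[-0.05,0.3,0.1,0],[0,0.6,0,0],[0,0.6,0,0],[0,0.6,0,0]]'; python3 st.py;  python3 -m creep '[[0,0.5,0,0],[0,0.5,0,0],[0,0.5,0,0],[0,0,0,0]]'; python3 st.py
```

```text
clock: 22.4
ee_pos: [0.5137, 0.1565, 0.2398]
orientation: [0.004, 0.997, 0.078, 0.001]
wrist_force: [-0.1, 0.9, -1.8]
finger_gap: 0.0181
z [ 0.0024 -0.0083 -1.    ] ang 8.92 F [-0.1  0.9 -1.8] gap 0.018080168125081692
tool delta start(off .194) [-0.1  -4.02 -0.16] home [-7.000e-02  1.538e+01  1.000e-02]
clock: 22.9
ee_pos: [0.5165, 0.1393, 0.24]
orientation: [0.005, 0.997, 0.077, 0.001]
wrist_force: [0.8, 0.0, -1.3]
finger_gap: 0.0184
z [ 0.0027 -0.0091 -1.    ] ang 8.8 F [ 0.8  0.  -1.3] gap 0.018402764254648037
tool delta start(off .194) [-0.13 -5.77 -0.16] home [-0.06 13.63  0.02]
```

The nose is through the first bearing with no contact force. On to the wheel.

```bash
python3 -m creep '[[-0.05,0.6,0,0],[0,0.6,0,0],[0,0.6,0,0],[0,0.6,0,0],[0,0.6,0,0]]'; python3 st.py;  python3 -m creep '[[0,0.6,0,0],[0,0.6,0,0],[0,0.6,0,0],[0,0.6,0,0],[0,0,0,0]]'; python3 st.py
```

```text
clock: 23.52
ee_pos: [0.5209, 0.1086, 0.2404]
orientation: [0.004, 0.997, 0.078, 0.001]
wrist_force: [0.7, 0.6, -2.4]
finger_gap: 0.018
z [ 0.0033 -0.0082 -1.    ] ang 8.9 F [ 0.7  0.6 -2.4] gap 0.018049309816078267
tool delta start(off .194) [-0.08 -8.86 -0.13] home [-0.05 10.54  0.04]
clock: 24.15
ee_pos: [0.5251, 0.0822, 0.2406]
orientation: [0.004, 0.997, 0.077, 0.001]
wrist_force: [0.0, 0.2, -1.4]
finger_gap: 0.0183
z [ 0.0035 -0.0087 -1.    ] ang 8.81 F [ 0.   0.2 -1.4] gap 0.018330594066335037
tool delta start(off .194) [ -0.12 -11.55  -0.14] home [-0.05  7.85  0.04]
```

```bash
python3 -m creep '[[-0.05,0.6,0.05,0],[0,0.6,0,0],[0,0.6,0,0],[0,0.6,0,0],[0,0.6,0,0]]'; python3 st.py;  python3 -m creep '[[0,0.5,0,0],[0,0.5,0,0],[0,0.5,0,0],[0,0.5,0,0],[0,0.5,0,0]]'; python3 st.py
```

```text
clock: 24.78
ee_pos: [0.5296, 0.0518, 0.2407]
orientation: [0.004, 0.997, 0.078, 0.002]
wrist_force: [1.3, -0.1, -0.7]
finger_gap: 0.018
z [ 0.0046 -0.0075 -1.    ] ang 8.93 F [ 1.3 -0.1 -0.7] gap 0.017991754745929216
tool delta start(off .194) [ -0.08 -14.6   -0.14] home [-0.06  4.8   0.01]
clock: 25.4
ee_pos: [0.5338, 0.0254, 0.241]
orientation: [0.004, 0.997, 0.078, 0.002]
wrist_force: [0.7, 0.9, -1.5]
finger_gap: 0.018
z [ 0.0047 -0.0071 -1.    ] ang 8.91 F [ 0.7  0.9 -1.5] gap 0.01798682030178684
tool delta start(off .194) [ -0.09 -17.27  -0.14] home [-0.06  2.13  0.02]
```

```bash
python3 -m creep '[[0,0.5,0.02,0],[0,0.5,0,0],[0,0.4,0,0],[0,0,0,0]]'; python3 st.py;  python3 -m creep '[[0,0.3,0,0],[0,0.3,0,0]]'; python3 st.py; python3 -m creep '[[0,0.2,0,0],[0,0.2,0,0]]'; python3 st.py
```

```text
clock: 25.9
ee_pos: [0.5363, 0.0099, 0.241]
orientation: [0.004, 0.997, 0.077, 0.002]
wrist_force: [0.9, -0.7, -0.9]
finger_gap: 0.0181
z [ 0.0051 -0.0076 -1.    ] ang 8.86 F [ 0.9 -0.7 -0.9] gap 0.018067111856121063
tool delta start(off .194) [ -0.13 -18.85  -0.15] home [-0.08  0.55  0.01]
clock: 26.15
ee_pos: [0.5367, 0.0069, 0.2412]
orientation: [0.001, 0.997, 0.078, 0.002]
wrist_force: [-1.4, 7.9, -0.3]
finger_gap: 0.018
z [ 0.0043 -0.002  -1.    ] ang 8.97 F [-1.4  7.9 -0.3] gap 0.018040084259431124
tool delta start(off .194) [ -0.09 -19.06  -0.03] home [-0.08  0.34  0.02]
clock: 26.4
ee_pos: [0.5368, 0.0061, 0.2413]
orientation: [-0.001, 0.997, 0.08, 0.002]
wrist_force: [0.2, 5.1, -0.1]
finger_gap: 0.0181
z [ 0.0033  0.003  -1.    ] ang 9.15 F [ 0.2  5.1 -0.1] gap 0.01808809462171561
tool delta start(off .194) [ -0.02 -19.06   0.07] home [-0.07  0.34  0.03]
```

```bash
python3 -m creep '[[0,0.4,0,0],[0,0.4,0,0]]'
python3 - <<'E'
from st import *
c=cam('wrist'); g=c['img'].astype(int).min(2); sub=g[120:320,215:300]
for z,n in ((.085,'axis'),(.095,'top')): 
    q=proj(c,mid+ax*.139+[0,0,z-.085]); print('home end pred',n,q)
for v in range(120,330,4):
    u=np.where(g[v,215:300]>150)[0]; print((v,len(u),(u.mean()+215).round(1) if len(u) else None),end=' ')
E
```

```text
clock: 26.65
ee_pos: [0.537, 0.0045, 0.2413]
orientation: [-0.007, 0.997, 0.082, 0.001]
wrist_force: [-2.0, 8.9, -0.9]
finger_gap: 0.018
z [ 0.0015  0.0134 -0.9999] ang 9.42 F [-2.   8.9 -0.9] gap 0.01796253948806533
tool delta start(off .194) [  0.08 -19.06   0.28] home [-0.06  0.34  0.03]
home end pred axis [259.79230176 195.34669922]
home end pred top [260.03491505 202.41032416]
(120, 0, None) (124, 0, None) (128, 0, None) (132, 0, None) (136, 0, None) (140, 0, None) (144, 0, None) (148, 0, None) (152, 0, None) (156, 0, None) (160, 0, None) (164, 0, None) (168, 0, None) (172, 0, None) (176, 0, None) (180, 0, None) (184, 0, None) (188, 0, None) (192, 0, None) (196, 12, np.float64(261.5)) (200, 48, np.float64(258.5)) (204, 47, np.float64(258.0)) (208, 47, np.float64(258.0)) (212, 47, np.float64(258.0)) (216, 46, np.float64(258.5)) (220, 46, np.float64(258.5)) (224, 83, np.float64(257.5)) (228, 83, np.float64(257.5)) (232, 82, np.float64(257.8)) (236, 60, np.float64(257.0)) (240, 57, np.float64(256.5)) (244, 45, np.float64(258.0)) (248, 45, np.float64(258.0)) (252, 44, np.float64(258.5)) (256, 44, np.float64(258.5)) (260, 43, np.float64(258.0)) (264, 43, np.float64(258.0)) (268, 43, np.float64(258.0)) (272, 55, np.float64(258.0)) (276, 51, np.float64(259.2)) (280, 43, np.float64(258.0)) (284, 43, np.float64(258.0)) (288, 43, np.float64(258.0)) (292, 43, np.float64(258.0)) (296, 42, np.float64(257.5)) (300, 43, np.float64(258.0)) (304, 43, np.float64(258.0)) (308, 43, np.float64(258.0)) (312, 42, np.float64(257.5)) (316, 38, np.float64(257.5)) (320, 31, np.float64(258.0)) (324, 17, np.float64(259.2)) (328, 37, np.float64(258.4))
```

Contact holds at about the home position. I've used all my views, so I release, rise a little and measure the collar gap numerically in the wrist image.

```bash
python3 -m creep '[[0,0,0,0],[0,0,0,0],[0,0,0,0]]' 0.2;python3 -m creep '[[0,0,-1,0],[0,0,-2,0],[0,0,-2,0],[0,0,-1,0],[0,0,0,0]]'
cat > chk.py <<'E'
from st import *
c=cam('wrist'); g=c['img'].astype(int); gm=cv2.cvtColor(c['img'],cv2.COLOR_RGB2GRAY)
ex=np.array([np.cos(ya),np.sin(ya),0])
for nm,off,lat,z in (('end',.139,0,.095),('collar back top',.085,0,.099),('collar front top',.077,0,.099),('block edge top',.077,0,.11),('c side L',.077,-.013,.09),('c side R',.077,.013,.09)):
    print(nm,proj(c,mid+ax*off+ex*lat+[0,0,z-.085]).round(1))
for lat in (0,-.0105,.0105,-.012,.012):
    Y=np.arange(.145,.062,-.001); z=.085+np.sqrt(max(.014**2-lat**2,0)) if lat else .097
    P=np.array([proj(c,mid+ax*y+ex*lat+[0,0,z-.085]) for y in Y]).astype(np.float32)
    w=cv2.remap(gm,P[None,:,0],P[None,:,1],cv2.INTER_LINEAR)[0]; print('lat',lat,[(int(round(y*1000)),int(x)) for y,x in zip(Y,w)])
E
python3 chk.py
```

```text
clock: 27.08
ee_pos: [0.5374, 0.0012, 0.2413]
orientation: [-0.004, 0.997, 0.081, 0.001]
wrist_force: [-0.1, -0.6, 0.0]
finger_gap: 0.0515
clock: 27.7
ee_pos: [0.5377, -0.0016, 0.3052]
orientation: [-0.002, 0.997, 0.08, 0.002]
wrist_force: [-0.6, 0.1, 0.1]
finger_gap: 0.0513
z [ 0.0033  0.0046 -1.    ] ang 9.15 F [-0.6  0.1  0.1] gap 0.051289347581192905
tool delta start(off .194) [-1.000e-02 -1.979e+01  6.500e+00] home [-0.06 -0.39  6.42]
end [259.1 156. ]
collar back top [258.8 249.2]
collar front top [258.8 261.6]
block edge top [258.9 270.8]
c side L [237.6 254.8]
c side R [279.8 254.8]
lat 0 [(145, 99), (144, 98), (143, 114), (142, 124), (141, 136), (140, 236), (139, 239), (138, 239), (137, 239), (136, 240), (135, 239), (134, 239), (133, 240), (132, 239), (131, 240), (130, 240), (129, 240), (128, 239), (127, 240), (126, 239), (125, 240), (124, 240), (123, 240), (122, 240), (121, 239), (120, 240), (119, 239), (118, 239), (117, 239), (116, 240), (115, 240), (114, 240), (113, 239), (112, 239), (111, 239), (110, 240), (109, 239), (108, 240), (107, 240), (106, 240), (105, 239), (104,
[... 3450 characters left out ...]
(126, 98), (125, 99), (124, 100), (123, 89), (122, 87), (121, 149), (120, 163), (119, 163), (118, 163), (117, 162), (116, 163), (115, 163), (114, 163), (113, 164), (112, 165), (111, 164), (110, 164), (109, 166), (108, 165), (107, 166), (106, 154), (105, 82), (104, 53), (103, 55), (102, 53), (101, 55), (100, 57), (99, 58), (98, 56), (97, 57), (96, 57), (95, 59), (94, 58), (93, 60), (92, 67), (91, 95), (90, 113), (89, 120), (88, 132), (87, 173), (86, 200), (85, 199), (84, 192), (83, 189), (82, 182), (81, 167), (80, 142), (79, 90), (78, 76), (77, 77), (76, 78), (75, 78), (74, 80), (73, 79), (72, 79), (71, 80), (70, 79), (69, 92), (68, 111), (67, 113), (66, 113), (65, 113), (64, 113), (63, 110)]
```

By the wrist image, the collar's front edge and the block face agree within about 0.5 mm, and the end measures 62 mm from the face, which is what home should give. To be sure, I push the end face with the closed fingers.

```bash
python3 -m creep '[[0,-2,0,0],[0,-2,0,0],[0,-2,0,0],[0,-1.3,0,0],[0,0,1.5,0],[0,0,2,0],[0,0,1.7,0],[0,0,1,0],[0,0,0,0]]' -1; python3 st.py; python3 -m creep '[[0,0.4,0,0],[0,0.4,0,0],[0,0.4,0,0]]'; python3 st.py
```

```text
clock: 28.88
ee_pos: [0.5238, 0.0673, 0.2328]
orientation: [-0.0, 0.997, 0.077, -0.005]
wrist_force: [0.2, 0.6, 0.0]
finger_gap: -0.0001
z [-0.0092  0.     -1.    ] ang 8.82 F [0.2 0.6 0. ] gap -0.0001331744787044099
tool delta start(off .194) [  0.42 -12.83  -0.8 ] home [ 0.48  6.57 -0.83]
clock: 29.25
ee_pos: [0.5266, 0.0548, 0.2342]
orientation: [-0.0, 0.997, 0.077, -0.003]
wrist_force: [-1.0, -0.3, 0.5]
finger_gap: 0.0001
z [-5.9e-03  2.0e-04 -1.0e+00] ang 8.82 F [-1.  -0.3  0.5] gap 7.701979038607725e-05
tool delta start(off .194) [  0.28 -14.11  -0.66] home [ 0.34  5.29 -0.68]
```

```bash
python3 -m creep '[[0.3,0.2,-0.5,0],[0,0.2,0,0],[0,0.2,0,0],[0,0.2,0,0]]'; python3 st.py; python3 -m creep '[[0,0.4,0,0],[0,0.4,0,0]]'; python3 st.py; python3 -m creep '[[0,0.5,0,0],[0,0.6,0,0]]'; python3 st.py
```

```text
clock: 29.75
ee_pos: [0.531, 0.0498, 0.2405]
orientation: [-0.003, 0.997, 0.078, -0.002]
wrist_force: [0.1, 4.9, -0.1]
finger_gap: -0.0001
z [-0.0044  0.0056 -1.    ] ang 8.92 F [ 0.1  4.9 -0.1] gap -7.255412382966063e-05
tool delta start(off .194) [ -0.09 -14.6    0.04] home [-0.06  4.8  -0.08]
clock: 30.0
ee_pos: [0.5311, 0.0481, 0.2406]
orientation: [-0.008, 0.997, 0.081, -0.002]
wrist_force: [-0.7, 7.6, 0.5]
finger_gap: 0.0002
z [-0.0055  0.0161 -0.9999] ang 9.25 F [-0.7  7.6  0.5] gap 0.00019281749872812213
tool delta start(off .194) [  0.  -14.6   0.2] home [-0.08  4.8  -0.12]
clock: 30.25
ee_pos: [0.5313, 0.0459, 0.2407]
orientation: [-0.015, 0.996, 0.085, -0.002]
wrist_force: [-2.0, 10.0, 1.1]
finger_gap: 0.0002
z [-0.0072  0.0304 -0.9995] ang 9.7 F [-2.  10.   1.1] gap 0.0001661333765334132
tool delta start(off .194) [  0.12 -14.59   0.43] home [-0.11  4.8  -0.17]
```

A 10 N push on the end doesn't move it, so it is hard against a stop. I back off, rise and recheck.

```bash
python3 -m creep '[[0,-1,0,0],[0,-1,0,0],[0,-1,0,0],[0,0,-1.5,0],[0,0,-2.5,0],[0,0,-3,0],[0,0,-2,0],[0,0,0,0]]'
python3 - <<'E'
from st import *
import pickle
print(p,'p off',(p-mid)@ax)
c=cam('wrist'); gm=cv2.cvtColor(c['img'],cv2.COLOR_RGB2GRAY); cp=-c['R'].T@c['t']; yc=(cp-mid)@ax; zc=cp[2]; print('cam',yc,zc)
Y=np.arange(.146,.06,-.0002); P=np.array([proj(c,mid+ax*y+[0,0,.012]) for y in Y]).astype(np.float32)
w=cv2.remap(gm,P[None,:,0],P[None,:,1],cv2.INTER_LINEAR)[0].astype(float); d=abs(np.diff(cv2.GaussianBlur(w[:,None],(1,5),0)[:,0]))
for i in range(2,len(d)-2):
    if d[i]>1.5 and d[i]==d[i-6:i+7].max(): print('edge y(z=.097) mm',(Y[i]*1000).round(1),w[i-4],w[i+4])
tr=lambda y,z: yc-(yc-y)*(zc-z)/(zc-.097)  # actual->unused
for f in ('scene','side'):
    a=pickle.load(open('first.pkl','rb'))[f]['img'].astype(int); b=cam(f)['img'].astype(int); m=(abs(a-b).max(2)>40).astype(np.uint8)
    n,l,st,ce=cv2.connectedComponentsWithStats(m); print(f,[(s[:4].tolist(),int(s[4])) for s in st[1:] if s[4]>25])
E
```

```text
clock: 31.25
ee_pos: [0.5277, 0.0708, 0.3379]
orientation: [-0.011, 0.996, 0.083, -0.001]
wrist_force: [-0.4, 0.4, 0.2]
finger_gap: -0.0004
z [-0.0035  0.0218 -0.9998] ang 9.54 F [-0.4  0.4  0.2] gap -0.0003510044238525011
tool delta start(off .194) [ -0.   -12.01   9.96] home [-0.19  7.39  9.53]
[0.52767645 0.07081533 0.33785907] p off 0.1713379510253874
cam 0.24030309158627994 0.30801211435806947
edge y(z=.097) mm 131.8 69.0 107.0
edge y(z=.097) mm 88.8 117.0 151.0
edge y(z=.097) mm 87.0 154.0 240.0
edge y(z=.097) mm 78.4 240.0 98.0
edge y(z=.097) mm 67.2 106.0 47.0
scene [([91, 0, 55, 98], 2151), ([263, 0, 66, 91], 3009), ([95, 3, 10, 20], 84), ([254, 26, 13, 43], 137), ([264, 75, 15, 15], 95), ([261, 78, 4, 13], 35), ([280, 86, 8, 14], 74), ([281, 87, 46, 109], 2533), ([140, 172, 18, 22], 322), ([333, 195, 55, 55], 381), ([227, 200, 14, 24], 224), ([258, 206, 22, 9], 144), ([214, 210, 12, 5], 36), ([241, 210, 11, 3], 29)]
side [([203, 0, 309, 345], 29458), ([505, 2, 7, 6], 27), ([452, 118, 10, 8], 49), ([350, 141, 25, 25], 463), ([275, 165, 6, 6], 27), ([238, 192, 20, 19], 182), ([493, 192, 19, 94], 495), ([124, 279, 101, 14], 704), ([426, 313, 14, 17], 101)]
```

The collar measurements disagree by about 1.3 mm, depending on parallax. I look straight down at the joint, where parallax vanishes.

```bash
python3 -m creep '[[0,1.5,-0.5,0],[0,2.3,0,0],[0,2.3,0,0],[0,2.3,0,0],[0,2.3,0,0],[0,2.3,0,0],[0,2.3,0,0],[0,1,0,0],[0,0,0,0]]'
python3 - <<'E'
from st import *
c=cam('wrist'); gm=cv2.cvtColor(c['img'],cv2.COLOR_RGB2GRAY); cp=-c['R'].T@c['t']; yc=(cp-mid)@ax; zc=cp[2]; print('p',p,'cam off',yc,zc)
ex=np.array([np.cos(ya),np.sin(ya),0])
for lat in (-.0200,-.006,-.003,0,.003,.006):
    z=.110 if abs(lat)>.015 else .098
    Y=np.arange(.150,.05,-.0002); P=np.array([proj(c,mid+ax*y+ex*lat+[0,0,z-.085]) for y in Y]).astype(np.float32)
    w=cv2.remap(gm,P[None,:,0],P[None,:,1],cv2.INTER_LINEAR)[0].astype(float); d=abs(np.diff(cv2.GaussianBlur(w[:,None],(1,5),0)[:,0]))
    print(lat,[((Y[i]*1000).round(1),int(w[i-4]),int(w[i+4])) for i in range(6,len(d)-6) if d[i]>2 and d[i]==d[i-6:i+7].max()])
    if lat in(0,): print([int(x) for x in w[300:400:2]],Y[300],proj(c,mid+ax*.077+[0,0,.013]))
E
```

```text
clock: 32.52
ee_pos: [0.5523, -0.1058, 0.3296]
orientation: [-0.01, 0.997, 0.08, -0.011]
wrist_force: [0.7, 0.7, -0.7]
finger_gap: -0.0003
z [-0.0244  0.0177 -0.9995] ang 9.18 F [ 0.7  0.7 -0.7] gap -0.0002595342010966924
tool delta start(off .194) [  0.83 -29.86   9.49] home [  0.77 -10.47   9.08]
p [ 0.55227956 -0.10576489  0.32959251] cam off 0.06201891469310862 0.2997288413124579
-0.02 [(np.float64(117.8), 0, 114), (np.float64(87.6), 119, 202), (np.float64(78.2), 202, 130), (np.float64(56.4), 132, 193), (np.float64(56.2), 134, 199)]
-0.006 [(np.float64(121.4), 0, 249), (np.float64(79.0), 247, 137), (np.float64(56.0), 130, 177)]
-0.003 [(np.float64(121.4), 0, 251), (np.float64(86.6), 252, 242), (np.float64(79.0), 245, 138), (np.float64(56.0), 131, 241)]
0 [(np.float64(121.4), 0, 251), (np.float64(86.6), 253, 243), (np.float64(79.0), 247, 138), (np.float64(56.0), 130, 243)]
[253, 253, 253, 253, 253, 253, 253, 253, 253, 247, 244, 243, 246, 246, 246, 245, 245, 244, 244, 245, 245, 245, 246, 246, 247, 247, 245, 220, 178, 142, 133, 131, 132, 133, 131, 131, 131, 131, 130, 130, 131, 129, 130, 130, 132, 132, 133, 133, 132, 132] 0.08999999999999828 [272.33945019  83.72790649]
0.003 [(np.float64(121.4), 0, 251), (np.float64(86.4), 253, 241), (np.float64(79.0), 246, 134), (np.float64(56.0), 132, 242)]
0.006 [(np.float64(121.4), 0, 251), (np.float64(79.0), 244, 137), (np.float64(56.0), 129, 196)]
```

The joint shows no dark gap: collar runs straight into block. Collar back is at 86.5 mm and block face at 78.0 to 78.2 mm in the same frame, so any gap is at most about 0.5 mm. The only changes in the fixed views are at the large wheel, the axle and the stand, plus the arm and its shadow. I rise clear and hand in.

```bash
python3 -m creep '[[0,0,-2,0],[0,0,-2,0],[0,0,-2,0],[0,0,0,0],[0,0,0,0]]'; python3 -c "
from cell import r
print(r.sign_off())"
```

```text
clock: 33.2
ee_pos: [0.5528, -0.0994, 0.3899]
orientation: [-0.012, 0.996, 0.086, -0.013]
wrist_force: [0.1, 0.1, 0.0]
finger_gap: -0.0001
the job is handed in; nothing more can be done
None
```

The job is done and handed in at 33.2 s of the 69 s allowed. The larger wheel was lowered into the cradle until it touched, at about 10 N, and then released. The axle went nose first through the +y bearing, the wheel and the far bearing, with no noticeable contact force until the collar stopped it.

**What went wrong on the way:** my first grip on the wheel was too high and off to one side, because the tool tilted on a fast descent. I opened, remeasured and regripped; the wheel slid about 5 mm along its rack but was not dropped.

**Last checks:**
- **Collar home:** pushing the axle's end with the closed fingers, at about 10 N, did not move it. Looking straight down at the joint, I saw no gap, and measured at most about 0.5 mm.
- **Disagreement:** two earlier slanted views put the collar anywhere from touching to about 1.3 mm short. I put that down to parallax and trusted the straight-down view and the push.
- **Other things on the bench:** the scene and side pictures showed no change at the small wheel or the bystanders. Changes appeared only at the large wheel's rack, the axle's rest and the stand, plus the arm and its shadow. I compared these in code, as I had used all 12 picture views.
- **At hand-in:** wrist force was near zero and the gripper was clear above the stand.

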